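Pry the sprung retaining ring off a filter-wheel shaft

ROBOT

A 7-joint arm with a two-finger parallel gripper is mounted at the origin on the work surface. World frame = base frame: x ahead of the robot, y to its left, z up, the work surface at z = 0. Lengths are in m, angles in rad, forces in N, time in s.
With the tool pointing down it reaches from about 0.425 to 0.825 m from the base axis. Payload 3.6 kg.
Tool frame: the origin (TCP) lies between the finger pads; the fingertips stand 22 mm ahead of it and the grasp point (between the pads) lies 3 mm ahead of it; z points along the fingers, y is the direction in which the jaws open and shut (so a half turn about z gives the same grasp; the last joint's range is limited). The gripper opens to 93 mm and grips with 3 to 60 N. Pads are 15 mm wide; open, the fingers measure 128 mm over their backs; the gripper's body (75 mm by 188 mm) begins 65 mm behind the grasp point.
Start: joints at [-1.347, 0.615, -0.013, 1.423, 0.008, 1.103, -0.04], TCP at [0.161, 0.63, 0.241] pointing down, gripper open.
Joint ranges: [-3.12, 3.12], [-0.3, 2.06], [-1.34, 1.32], [0.26, 2.42], [-1.36, 4.5], [0.01, 1.98], [-2.84, 2.84]. Speed limits (rad/s): [2.79, 2.79, 3.14, 3.14, 3.14, 3.14, 3.14].

INTERFACE

Orientations are given as a rotation vector (axis times angle).
In Python, from bench import ctrl gives the robot as it stands.
- The arm moves only by the tool servo_tool, never from a script. Its argument "moves" is a list of rows, each an object of numbers: "dx", "dy", "dz": the shift along the world's x, y, z in mm; "spin": the turn about the world's z in rad; "grip": the closure, from 0 (fully open) to 1 (shut). A call has 1 to 5 rows; each row is the pose to reach, as a shift and turn from the pose commanded when the call began; what a row does not reach only later rows make up. A row lasts 1/8 s, in which the tool goes at most 62.5 mm and 10.7 degrees, less where a joint would pass 70% of its speed; a pose out of reach is approached as far as the arm can. A call with a gripper value outside its range is refused whole. The fingers move at their own pace and stop on an object; the grip force is fixed at half the most. Time passes only in rows, so rows that repeat a pose let the fingers close. It gives the time, the measured TCP pose, the force and the opening at its end, in the units of the state.
- ctrl.state(): the state, without advancing time (a new reading comes with each control period).
- ctrl.read_camera(name): name is "scene" or "side" or "wrist"; returns (picture, depth): 480x640x3 uint8, red, green, blue; 480x640 float32, m along the optical axis (not along the pixel's ray), 0 where there is no reading.
- ctrl.camera_params(name): a dict with "camera_matrix" (3x3 intrinsics, pixels), "rvec" (rotation vector, rad) and "tvec" (3), from world to camera coordinates, as OpenCV has them; the wrist camera has in their place "T_tool_cam" (4x4, takes a point from camera to tool coordinates, whose origin is the TCP and whose axes are the flange's). Camera axes: x right, y down, z forward; pixel columns grow to the right and rows downward; lengths in m; the calibration is good to about 2 mm. A picture is of the moment at which its call begins: read the wrist's pose just before it. camera_params takes no time and is no camera call.
- ctrl.sign_off(): hands the job in, once; it reports no verdict.
The state is a dict: "clock": time; "qpos": joint angles; "qd": joint speeds; "tau": joint torques, N m; "tool_pos": TCP position; "tcp_rot": TCP orientation; "ft_force": force on the tool from outside, world axes, zero at the start; "moment": the same for the moment, N m; "finger_gap": finger opening in m.
Only numpy, scipy, OpenCV 4.12 (cv2) and the standard library are available. Lean on these libraries where they do the work, as an engineer would, in place of code of your own. Each camera call takes 0.05 s, during which the arm holds its last target.

TASK

The filter wheel has to come off for cleaning: take the hooked pick from its stand, hook its toe through the eye of the sprung brass retaining ring and pry the ring straight up out of its shaft groove. Carry the ring on the hook to the steel parts tray, set it down inside the tray (do not drop it in) and unhook it, then hang the pick upright back on its stand and let go. Never touch the ring with the gripper, and leave everything else on the bench where it is.

Things in the scene. Friction and masses are not known exactly. Their poses are not given: they have to be found in the camera images.
- pick_handle (a point): centre of the pick's upright red handle, 18 x 18 mm square, 50 mm tall. z up along the handle, x the way the toe points. A black flange 34 x 34 x 5 mm closes its foot, underside 30 mm below this point; a 5 mm steel shank runs down the axis from there to the toe, centre line 100 mm below this point. Loose: it hangs by its flange on the stand and lifts straight up.
- pick_toe (a point): point on the centre line of the pick's toe, 12 mm out from the shank's axis along the pick's x, 100 mm below the handle's centre. The toe is a 5 mm thick level steel bar along the pick's x; its straight part ends 18 mm from the shank's axis, then the tip turns up 2 mm and ends 26 mm from the axis.
- groove (a point): on the shaft's axis at the 6 mm wide ring groove, 100 mm above the bench. z up, x along the level 24 mm shaft to its free end, 20 mm away. Towards -x a 28 mm black collar starts 6 mm from here and the 90 mm filter wheel's face is 32 mm away; nothing stands more than 45 mm over the axis. The filter-wheel unit (black base 150 x 100 mm) is fixed.
- ring_eye (a point): middle of the eye of the sprung ring, an opening 23 mm wide (y) and 17 mm high (z) that passes right through along x. The bar above it has its underside 8.5 mm over this point. In the groove this point is 21.5 mm above the shaft's axis, so the shaft's top is 9.5 mm below it, and the eye's x is along the shaft. The legs end 31 mm below this point.
- ring: sprung ring of brass-coloured 4 mm wire, 31 mm wide (y), 42 to 44 mm tall, 4 mm thick (x), 32 g; origin 21.5 mm below the eye's middle, on the shaft's axis while in the groove. It starts upright, two sprung legs clipped round the shaft. It lets go upwards at a pull of roughly 7 to 12 N within 8 mm of lift and is clear of the shaft after 25 mm.
- pick: the hooked pick as a whole, about 0.12 kg; origin on its axis, 25 mm below the handle's centre; z up, x the way the toe points
- stand: fixed pick stand, foot 100 x 90 mm; origin at the centre of its underside, z up. Two blue rails along x, tops 100 mm above the bench, leave a 14 mm slot between them; end posts rise 5 mm above them, 64 mm apart. The pick's flange rests across the rails, shank and toe hanging in the slot, toe to -x at the start. The toe passes the slot straight up and down.
- tray: fixed steel parts tray, 140 x 140 mm, 20 mm high, walls 4 mm, floor 4 mm thick; origin at the centre of its underside, z up
- objective: microscope objective lens standing on end, steel, 32 mm wide, 46 mm tall; origin at its underside; bystander
- dropper: small amber bottle with a white cap, 32 mm wide, 60 mm tall; origin at its underside; bystander
- notes: yellow sticky-note pad, 50 x 50 x 12 mm; bystander
- driver: screwdriver lying flat; bystander
- slidebox: blue slide box, 80 x 100 x 35 mm; bystander
- capdish: small white bowl, 70 mm wide, 25 mm high; bystander
There are look-alikes about, which are no part of the job. What is shaped like the pick but purple or turquoise is not meant.

How it is judged:
On the way, in this order (a step that is already met when the one before it is completed fails the run):
1. the ring is pried out of the groove and hangs on the pick, at least 25 mm above its seat (distance between ring_eye and pick_toe below 0.028 m and z of ring_eye in the frame of groove above 0.0465 m and contact force between pick and ring above 0.05 N and contact force between ring and unit below 0.01 N), for 0.2 s.
2. the ring, still on the pick's toe, is lowered into the tray (eye less than 55 mm above the bench) (distance between ring_eye and pick_toe below 0.028 m and z of ring_eye in the frame of tray below 0.055 m and x of ring_eye in the frame of tray between -0.072 and 0.072 m and y of ring_eye in the frame of tray between -0.072 and 0.072 m), for 0.1 s.
At the end, for the whole second after the job is handed in: Ring at rest in the tray, unhooked, its eye within 72 mm of the tray's middle along each side and under 50 mm high; pick at rest on the stand's rails, upright to 0.15 rad, handle centre within 30 mm along and 15 mm across of the stand's middle, 120 to 137 mm above the bench (x of ring_eye in the frame of tray between -0.072 and 0.072 m and y of ring_eye in the frame of tray between -0.072 and 0.072 m and z of ring_eye in the frame of tray below 0.05 m and linear speed of each of ring, pick below 0.03 m/s and contact force between pick and ring below 0.01 N and x of pick_handle in the frame of stand between -0.03 and 0.03 m and y of pick_handle in the frame of stand between -0.015 and 0.015 m and z of pick_handle in the frame of stand between 0.12 and 0.137 m and angle between pick's own z axis and vertical below 0.15 rad); the robot touches nothing.
It fails at once if the gripper or its fingers touch the ring (contact force between any of the fingers, the arm and ring above 0.3 N).
It fails at once if another thing on the bench is moved more than 20 mm (distance of any of objective, dropper, notes, driver, slidebox, capdish from where it was at the start of the episode above 0.02 m).
It also fails if it takes over 64 s, if anything falls off the work surface, if the arm or the gripper's body presses on something with over 40 N, if the wrist force passes 120 N, or if a joint passes its speed limit or range.

## Working session

There is one attempt and no reset: what is moved stays moved. The work goes in short steps, Python scripts to look and compute and a tool call to move; the robot and the scene stay as the last step left them, time stands still between calls to the robot, and variables do not carry over. Pictures are saved under pics/ and viewed, and the job is handed in when it is done.

Besides the shell and the picture viewer there is one more tool, called after "Request:" by a JSON object that holds its "api" and its "payload". servo_tool: Moves the arm, as the interface text tells. Its arguments: {"type":"object","properties":{"moves":{"type":"array"}},"required":["moves"]}

```bash
ls; mkdir -p pics
cat > h.py <<'E'
import numpy as np, cv2, json
from bench import ctrl
from scipy.spatial.transform import Rotation as R
def snap(n,tag):
    st=ctrl.state(); im,d=ctrl.read_camera(n)
    cv2.imwrite(f'pics/{tag}.png',im[:,:,::-1]); 
    p=ctrl.camera_params(n); np.savez(f'pics/{tag}.npz',im=im,d=d,K=p['camera_matrix'],T=pose(n,p,st))
    return im,d
def pose(n,p,st):  # cam->world
    T=np.eye(4)
    if n=='wrist':
        T[:3,:3]=R.from_rotvec(st['tcp_rot']).as_matrix(); T[:3,3]=st['tool_pos']
        return T@np.array(p['T_tool_cam'])
    Rm=R.from_rotvec(np.ravel(p['rvec'])).as_matrix()
    T[:3,:3]=Rm.T; T[:3,3]=-Rm.T@np.ravel(p['tvec']); return T
def load(tag):
    return np.load(f'pics/{tag}.npz')
def ray(z,u,v):
    K=z['K'];T=z['T']; r=np.array([(u-K[0,2])/K[0,0],(v-K[1,2])/K[1,1],1.])
    return T[:3,3],T[:3,:3]@r
def onz(z,u,v,h):
    o,r=ray(z,u,v); return o+r*(h-o[2])/r[2]
def dep(z,u,v):
    o,r=ray(z,u,v); return o+r*z['d'][int(round(v)),int(round(u))]
def cloud(z):
    d=z['d'];v,u=np.mgrid[:480,:640];K=z['K']
    P=np.stack([(u-K[0,2])/K[0,0]*d,(v-K[1,2])/K[1,1]*d,d],-1)@z['T'][:3,:3].T+z['T'][:3,3]
    P[d==0]=np.nan; return P
def proj(z,p):
    T=np.linalg.inv(z['T']); c=T[:3,:3]@np.array(p)+T[:3,3]; q=z['K']@c; return q[:2]/q[2]
def tri(*zs):
    A=np.zeros((3,3));b=np.zeros(3)
    for z,u,v in zs:
        o,r=ray(z,u,v); r=r/np.linalg.norm(r); M=np.eye(3)-np.outer(r,r);A+=M;b+=M@o
    return np.linalg.solve(A,b)
E
python3 - <<'E'
from h import *
for n in ['scene','side','wrist']: snap(n,n+'0')
print(ctrl.state())
for n in ['scene','side']: print(load(n+'0')['T'].round(3), load(n+'0')['K'][0,0])
E
```

```text
pics
{'clock': 0.15, 'qpos': array([-1.34747716,  0.61567063, -0.01259797,  1.4245158 ,  0.0081012 ,
        1.10338433, -0.04043282]), 'qd': array([ 5.63277593e-04, -3.04556021e-03,  1.32873978e-04, -5.27208723e-03,
        1.20911167e-03, -2.37972138e-04, -7.19619952e-05]), 'tau': array([ 8.95787198e-04, -4.59347391e+01,  2.09616059e-01, -1.65939993e+01,
       -6.10511214e-02,  1.81471853e-02,  1.74134120e-04]), 'tool_pos': array([0.16055678, 0.62928717, 0.23976943]), 'tcp_rot': array([-3.91343125e-01, -3.11690722e+00,  3.00972968e-03]), 'ft_force': array([0.08920601, 0.11537776, 0.0588754 ]), 'moment': array([-0.02491285,  0.05856565, -0.01492492]), 'finger_gap': 0.09299500496950486}
[[ 0.363  0.622 -0.694  1.666]
 [ 0.932 -0.25   0.264 -0.427]
 [-0.009 -0.742 -0.67   1.207]
 [ 0.     0.     0.     1.   ]] 625.128489542736
[[ 0.933 -0.195  0.302  0.128]
 [-0.359 -0.502  0.787 -1.073]
 [-0.002 -0.843 -0.538  0.834]
 [ 0.     0.     0.     1.   ]] 601.192993349856
```

View pics/scene0.png

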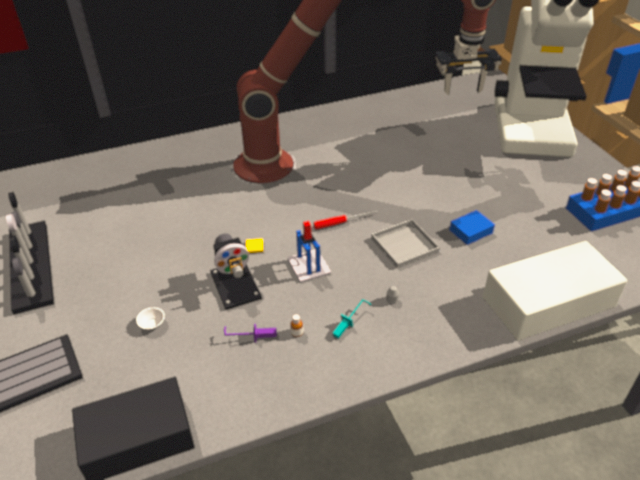

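View pics/side0.png

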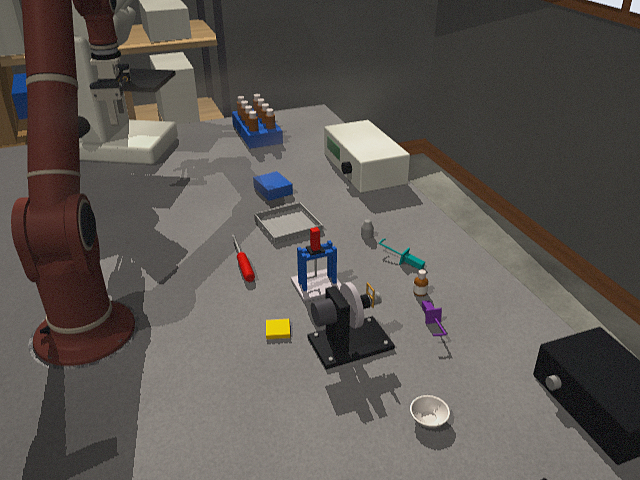

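View pics/wrist0.png

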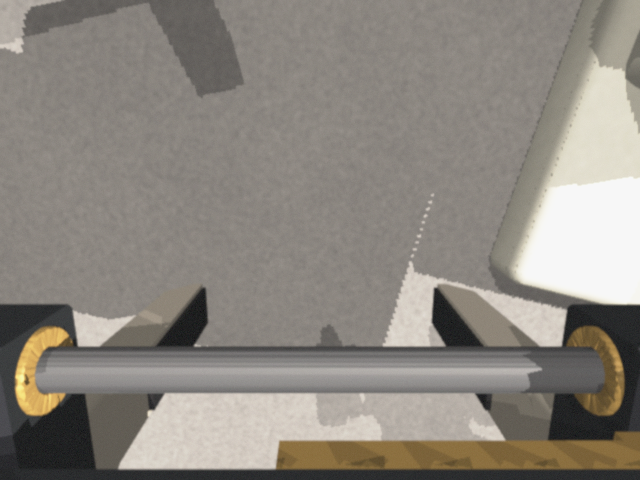

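Scene view: the red pick hangs on the blue-railed stand at (307,232), the purple (250,332) and turquoise (350,318) picks lie on the bench, the unit is at (232,270) and the tray at (405,243). In the side view the red pick is at (315,238), the ring at (371,293) and the tray at (288,222). The red upright one on the stand is the one meant. Next I'll confirm that in an enlarged crop.

Run:
```python
from h import *
a=cv2.imread('pics/scene0.png')[205:310,195:345]; b=cv2.imread('pics/side0.png')[215:370,270:410]
a=cv2.resize(a,(400,280),interpolation=2); b=cv2.resize(b,None,fx=2.8,fy=2.8,interpolation=2)
c=np.zeros((440,800,3),np.uint8); c[:280,:400]=a; c[:b.shape[0],404:404+b.shape[1]]=b
cv2.imwrite('pics/crop0.png',c)
for t in ['scene0','side0']:
    z=load(t); im=z['im'].astype(int); P=cloud(z)
    r,g,b=im[...,0],im[...,1],im[...,2]
    hsv=cv2.cvtColor(z['im'],cv2.COLOR_RGB2HSV)
    masks={'red':(r>120)&(g<60)&(b<60),'blue':(b>100)&(r<80)&(b>1.5*g),'yel':(r>150)&(g>120)&(b<70), 'brass':(r>120)&(g>80)&(b<90)&(r>g+20)}
    for k,m in masks.items():
        n,l,s,c=cv2.connectedComponentsWithStats(m.astype(np.uint8))
        for i in range(1,n):
            if s[i,4]>15:
                p=P[l==i]; p=p[~np.isnan(p[:,0])]
                if len(p) and 0.3<np.hypot(*p[:,:2].mean(0))<1.0: print(t,k,s[i],c[i].round(1),np.median(p,0).round(3),np.percentile(p,3,axis=0).round(3),np.percentile(p,97,axis=0).round(3))
```

```text
scene0 red [314 216  32  12 205] [329.7 221.9] [0.374 0.087 0.022] [0.364 0.042 0.011] [0.383 0.131 0.032]
scene0 red [304 222   8  17  92] [307.3 230.1] [ 0.509 -0.029  0.138] [ 0.501 -0.036  0.111] [ 0.514 -0.022  0.159]
scene0 red [234 249   6   5  23] [236.6 251. ] [ 0.507 -0.219  0.128] [ 0.503 -0.226  0.12 ] [ 0.513 -0.213  0.135]
scene0 blue [451 211  43  33 776] [473.4 225.9] [0.56  0.456 0.036] [0.511 0.411 0.011] [0.591 0.504 0.042]
scene0 blue [297 231  14  43 162] [304.1 249.9] [ 0.522 -0.042  0.087] [ 0.469 -0.048  0.021] [ 0.548 -0.034  0.107]
scene0 blue [312 241   8  30  76] [316.7 253.5] [ 0.542 -0.016  0.082] [ 0.52  -0.021  0.025] [ 0.549 -0.012  0.107]
scene0 blue [223 252   6   5  21] [225.3 254.2] [ 0.508 -0.249  0.128] [ 0.503 -0.255  0.119] [ 0.511 -0.244  0.135]
scene0 yel [245 239  18  14 210] [254.3 245.1] [ 0.379 -0.145  0.014] [ 0.355 -0.167  0.007] [ 0.404 -0.122  0.019]
scene0 brass [541  46  23   7 149] [552.   48.9] [0.158 0.942 0.309] [0.142 0.912 0.298] [0.177 0.969 0.321]
scene0 brass [247 248  17   6  55] [255.6 250.7] [ 0.399 -0.147  0.009] [ 0.3
[... 713 characters left out ...]
04 0.04 ]
side0 blue [321 240  11   7  30] [326.2 243.6] [ 0.533 -0.015  0.103] [ 0.521 -0.022  0.099] [ 0.545 -0.006  0.109]
side0 blue [297 247  13  11  64] [303.6 252.2] [ 0.475 -0.022  0.103] [ 0.466 -0.046  0.084] [0.49  0.005 0.108]
side0 blue [325 246  12   8  46] [329.9 249.7] [ 0.535 -0.04   0.102] [ 0.521 -0.046  0.032] [0.567 0.067 0.107]
side0 yel [266 319  24  17 372] [277.4 327. ] [ 0.375 -0.145  0.013] [ 0.351 -0.169  0.01 ] [ 0.399 -0.121  0.016]
side0 brass [367 282   7   9  17] [370.1 286.2] [ 0.541 -0.233  0.134] [ 0.539 -0.245  0.132] [ 0.543 -0.218  0.137]
side0 brass [266 319  24  20 426] [277.5 328.3] [ 0.374 -0.149  0.013] [ 0.35  -0.17   0.004] [ 0.399 -0.121  0.016]
```

View pics/crop0.png

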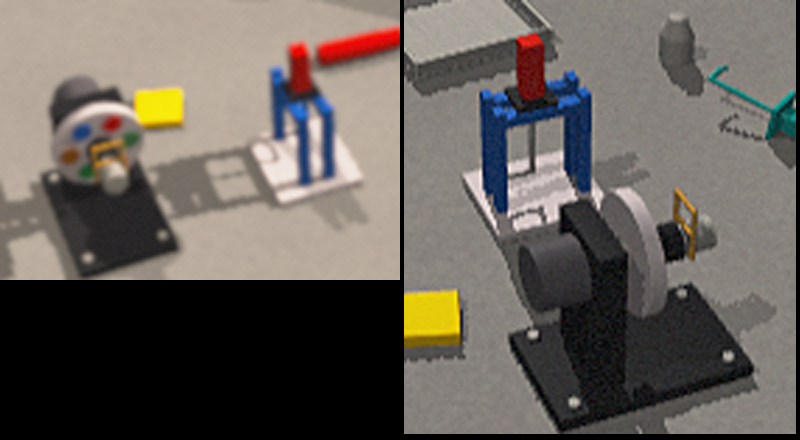

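The crop shows the red-handled pick standing upright on the blue stand with its black flange on the rails. The brass ring is on the shaft in front of the filter wheel. I'll move above the bench to get closer wrist views.

Run:
```python
from h import *
print(np.array(ctrl.camera_params('wrist')['T_tool_cam']).round(3), load('wrist0')['K'])
print(R.from_rotvec(ctrl.state()['tcp_rot']).as_matrix().round(3))
z=load('scene0');zs=load('side0')
# tray
print([dep(zs,*q).round(3) for q in [(288,222),(255,215),(297,205),(321,226),(279,243)]])
print([dep(z,*q).round(3) for q in [(405,243),(372,240),(402,221),(438,245),(407,264)]])
```

```text
[[ 0.    -0.971 -0.241  0.065]
 [ 1.     0.     0.001 -0.   ]
 [-0.    -0.241  0.971 -0.144]
 [ 0.     0.     0.     1.   ]] [[429.37907792   0.         319.32814199]
 [  0.         429.37907792 245.87261347]
 [  0.           0.           1.        ]]
[[-0.969  0.247 -0.   ]
 [ 0.247  0.969 -0.002]
 [-0.    -0.002 -1.   ]]
[array([0.53 , 0.263, 0.006]), array([0.452, 0.308, 0.02 ]), array([0.578, 0.328, 0.015]), array([0.601, 0.2  , 0.014]), array([0.478, 0.178, 0.002])]
[array([0.521, 0.259, 0.004]), array([0.472, 0.179, 0.002]), array([ 0.427,  0.298, -0.   ]), array([0.565, 0.341, 0.006]), array([0.597, 0.227, 0.001])]
```

Request:
{"api": "servo_tool", "payload": {"moves": [{"dx":60,"dy":-10,"dz":40,"spin":-0.15},{"dx":120,"dy":-40,"dz":90,"spin":-0.3},{"dx":180,"dy":-80,"dz":110,"spin":-0.45},{"dx":230,"dy":-120,"dz":110,"spin":-0.6},{"dx":280,"dy":-160,"dz":110,"spin":-0.75}]}}

```text
validation failed for argument at $.mo...
```

Request:
{"api": "servo_tool", "payload": {"moves": [{"dx":60,"dy":-10,"dz":40,"spin":-0.15,"grip":0},{"dx":120,"dy":-40,"dz":90,"spin":-0.3,"grip":0},{"dx":170,"dy":-70,"dz":110,"spin":-0.45,"grip":0},{"dx":220,"dy":-100,"dz":110,"spin":-0.6,"grip":0},{"dx":270,"dy":-140,"dz":110,"spin":-0.75,"grip":0}]}}

```text
clock: 0.78
tool_pos: [0.4126, 0.5035, 0.3503]
tcp_rot: [1.512, 2.754, 0.002]
ft_force: [0.1, 0.0, -0.0]
finger_gap: 0.0928
```

Request:
{"api": "servo_tool", "payload": {"moves": [{"dx":30,"dy":-50,"dz":10,"spin":-0.15,"grip":0},{"dx":60,"dy":-100,"dz":10,"spin":-0.3,"grip":0},{"dx":80,"dy":-150,"dz":10,"spin":-0.45,"grip":0},{"dx":90,"dy":-200,"dz":10,"spin":-0.57,"grip":0},{"dx":90,"dy":-240,"dz":10,"spin":-0.57,"grip":0}]}}

```text
clock: 1.4
tool_pos: [0.5017, 0.2613, 0.3593]
tcp_rot: [2.224, 2.218, -0.002]
ft_force: [0.1, 0.4, -0.9]
finger_gap: 0.0929
```

Run:
```python
from h import *
snap('wrist','w1'); s=ctrl.state(); print(s['clock'],s['tool_pos'],R.from_rotvec(s['tcp_rot']).as_matrix().round(3))
```

```text
1.45 [0.50223974 0.25449244 0.36017427] [[ 0.01   1.     0.   ]
 [ 1.    -0.01  -0.006]
 [-0.006  0.    -1.   ]]
```

View pics/w1.png

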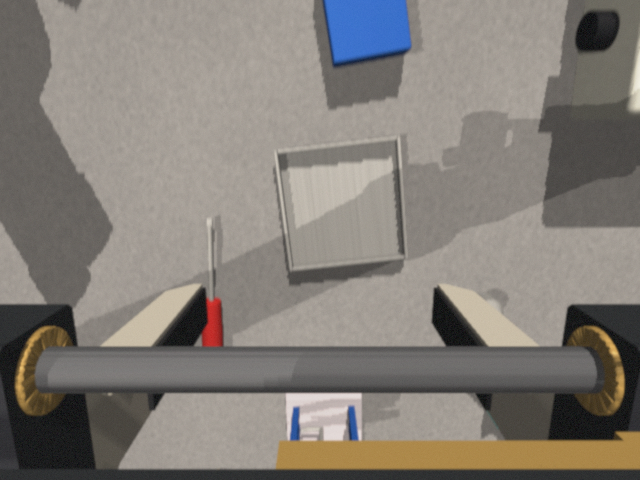

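The tray rim corners are at (275,151), (401,136), (406,261) and (291,271). The stand is at (325,415). I'll move on to the stand.

Request:
{"api": "servo_tool", "payload": {"moves": [{"dx":-5,"dy":-60,"dz":10,"spin":0,"grip":0},{"dx":-5,"dy":-120,"dz":10,"spin":0,"grip":0},{"dx":-5,"dy":-180,"dz":10,"spin":0,"grip":0},{"dx":-5,"dy":-240,"dz":10,"spin":0,"grip":0},{"dx":-5,"dy":-280,"dz":10,"spin":0,"grip":0}]}}

```text
clock: 2.08
tool_pos: [0.4954, -0.0188, 0.3698]
tcp_rot: [2.224, 2.219, -0.001]
ft_force: [0.4, 0.1, 0.1]
finger_gap: 0.0928
```

Run:
```python
from h import *
z=load('w1')
c=[onz(z,*q,.02) for q in [(275,151),(401,136),(406,261),(291,271)]]
print(np.array(c).round(4), np.mean(c,0)); 
for i in range(4): d=c[i]-c[i-1]; print(np.linalg.norm(d).round(4), np.degrees(np.arctan2(d[1],d[0])).round(1))
snap('wrist','w2'); s=ctrl.state(); print(s['clock'],s['tool_pos'])
```

```text
[[0.4543 0.3147 0.02  ]
 [0.5921 0.3303 0.02  ]
 [0.6041 0.1887 0.02  ]
 [0.4694 0.1768 0.02  ]] [0.52995711 0.25259878 0.02      ]
0.1387 96.2
0.1387 6.5
0.1422 -85.1
0.1352 -174.9
2.125 [ 0.49488747 -0.02500434  0.37019538]
```

View pics/w2.png

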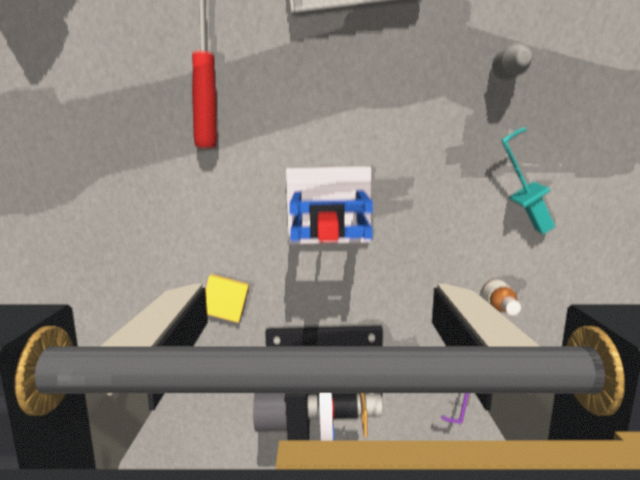

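The red handle top is at (328,226), with the flange and rails around it. The stand is nearly parallel to world x, and the unit is partly hidden below. Next view is over the unit.

Request:
{"api": "servo_tool", "payload": {"moves": [{"dx":10,"dy":-60,"dz":0,"spin":0,"grip":0},{"dx":20,"dy":-120,"dz":0,"spin":0,"grip":0},{"dx":30,"dy":-170,"dz":0,"spin":0,"grip":0},{"dx":35,"dy":-200,"dz":0,"spin":0,"grip":0},{"dx":35,"dy":-200,"dz":0,"spin":0,"grip":0}]}}

```text
clock: 2.75
tool_pos: [0.5304, -0.218, 0.3691]
tcp_rot: [-2.225, -2.217, 0.003]
ft_force: [-0.6, 0.7, 0.2]
finger_gap: 0.0929
```

Run:
```python
from h import *
snap('wrist','w3'); s=ctrl.state(); print(s['clock'],s['tool_pos'])
```

```text
2.8 [ 0.53095809 -0.21570145  0.36911618]
```

View pics/w3.png

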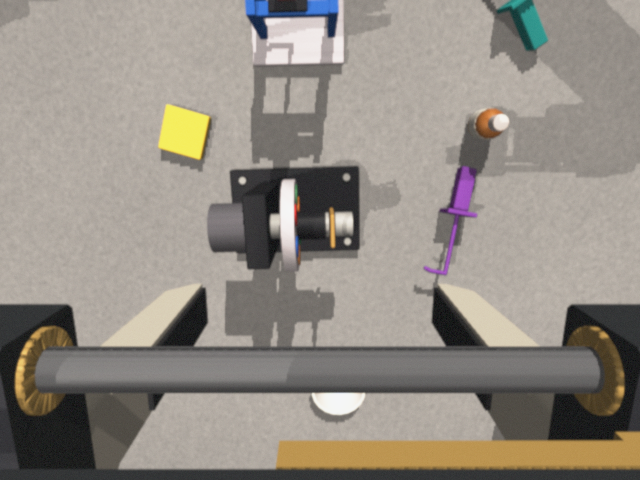

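The ring is at (333,228) on the shaft, the base is level with the picture axes to within a degree or two, and the wheel is at (289,225).

Run:
```python
from h import *
z=load('w3');z2=load('w2')
im=z['im'].astype(int);P=cloud(z)
m=(im[...,0]>120)&(im[...,2]<100)&(im[...,0]>im[...,2]+60); m[:200]=0;m[260:]=0;m[:,:320]=0;m[:,350:]=0
ys,xs=np.nonzero(m); print('ring px',xs.min(),xs.max(),ys.min(),ys.max(),len(xs), cv2.minAreaRect(np.c_[xs,ys].astype(np.float32)))
p=P[m]; print('ring cloud',np.nanmedian(p,0),np.nanpercentile(p,3,axis=0),np.nanpercentile(p,97,axis=0))
t=p[p[:,2]>0.128]; print('top', t.mean(0), t.min(0),t.max(0)); print('yaw fit dx/dy',np.degrees(np.arctan(np.polyfit(t[:,1],t[:,0],1)[0])))
# base edges: dark
print('base depth', [dep(z,*q).round(4) for q in [(236,175),(355,172),(355,244),(345,224),(320,225)]])
# shaft cloud
sel=(np.arange(640)[None]>300)&(np.arange(640)[None]<357)&(np.arange(480)[:,None]>200)&(np.arange(480)[:,None]<250)
q=P[sel]; q=q[(q[:,2]>.085)&(q[:,2]<.118)]; print('shaft',q.min(0),q.max(0))
for xb in np.arange(.50,.57,.006):
    w=q[(abs(q[:,0]-xb)<.003)]
    if len(w)>4: print(xb.round(3),len(w),w[:,1].min().round(4),w[:,1].max().round(4),w[:,2].max().round(4))
im=z2['im'].astype(int);P=cloud(z2)
m=(im[...,0]>100)&(im[...,1]<70)&(im[...,2]<70); m[:190]=0;m[260:]=0;m[:,:300]=0;m[:,360:]=0
p=P[m];p=p[~np.isnan(p[:,0])]; t=p[p[:,2]>.148]; print('handle top',len(t),t.mean(0),t.min(0),t.max(0))
ys,xs=np.nonzero(m); print(xs.min(),xs.max(),ys.min(),ys.max())
top=m&(P[...,2]>.148); ys,xs=np.nonzero(top);r=cv2.minAreaRect(np.c_[xs,ys].astype(np.float32));print(r,onz(z2,*r[0],.155))
m=(im[...,2]>80)&(im[...,0]<80)&(im[...,2]>1.5*im[...,1]);m[:180]=0;m[260:]=0;m[:,:270]=0;m[:,390:]=0
p=P[m];p=p[~np.isnan(p[:,0])];
for lo,hi in [(.095,.103),(.1035,.112)]:
    t=p[(p[:,2]>lo)&(p[:,2]<hi)];print('rails',lo,len(t),t.mean(0),t.min(0),t.max(0))
b=cv2.resize(z2['im'][180:260,270:390,::-1],None,fx=6,fy=6,interpolation=2);cv2.imwrite('pics/c2.png',b)
```

```text
ring px 330 334 208 247 176 ((332.0, 227.5), (39.0, 4.0), 90.0)
ring cloud [ 0.54261297 -0.23171413  0.13292352] [ 0.54081505 -0.24759     0.0949847 ] [ 0.54447333 -0.21768396  0.13451991]
top [ 0.54278411 -0.23234628  0.13316337] [ 0.54075194 -0.24768242  0.12984745] [ 0.54449878 -0.21769107  0.13511536]
yaw fit dx/dy -2.438261098407428
base depth [array([ 0.4349, -0.192 ,  0.0116]), array([ 0.5723, -0.189 ,  0.0125]), array([ 0.5738, -0.2746,  0.011 ]), array([ 0.5556, -0.2307,  0.1108]), array([ 0.5318, -0.231 ,  0.1138])]
shaft [ 0.513252   -0.24729376  0.09172355] [ 0.5629051  -0.21739791  0.11657691]
0.512 58 -0.2464 -0.2197 0.1149
0.518 174 -0.2468 -0.2197 0.1152
0.524 179 -0.2473 -0.2195 0.1156
0.53 190 -0.2455 -0.2194 0.1155
0.536 159 -0.2455 -0.2194 0.1154
0.542 78 -0.2462 -0.2174 0.1166
0.548 138 -0.2448 -0.2207 0.1132
0.554 150 -0.2427 -0.2205 0.1134
0.56 142 -0.2428 -0.2208 0.113
handle top 430 [ 0.50385412 -0.0264859   0.15422762] [ 0.4953647  -0.03584035  0.14857127] [ 0.51259506 -0.01840539  0.15699203]
317 338 211 239
((328.0, 228.5), (21.0, 20.0), 90.0) [ 0.50390635 -0.02663949  0.155     ]
rails 0.095 689 [ 0.51245728 -0.02731837  0.09961513] [ 0.46928752 -0.04692058  0.09502516] [ 0.54497523 -0.00762839  0.10299569]
rails 0.1035 423 [ 0.50697875 -0.02460449  0.10475836] [ 0.46880434 -0.04644432  0.10350778] [ 0.5469348  -0.00813325  0.10755334]
```

View pics/c2.png

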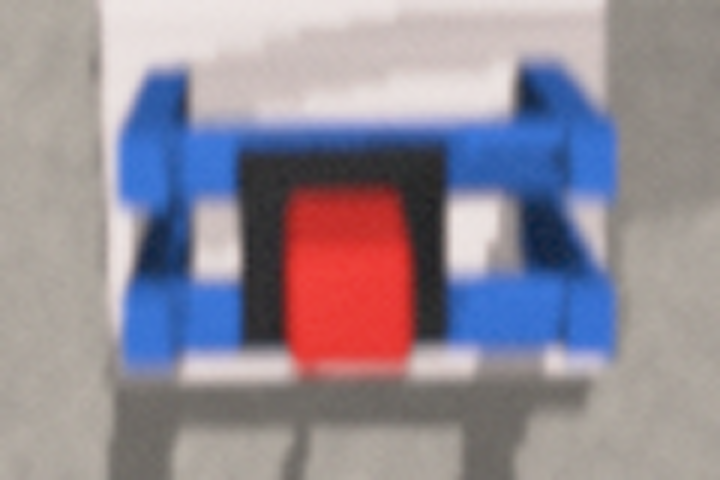

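Handle centre is at (0.504, -0.027) with its top at 0.155, so its centre is at z 0.13, as the text says. The ring eye is at (0.5427, -0.232, 0.1215), and the unit is turned about +2°. I'll go to the handle.

Request:
{"api": "servo_tool", "payload": {"moves": [{"dx":-10,"dy":55,"dz":0,"spin":0,"grip":0},{"dx":-20,"dy":110,"dz":0,"spin":0,"grip":0},{"dx":-27,"dy":160,"dz":-20,"spin":0,"grip":0},{"dx":-27,"dy":189,"dz":-60,"spin":0,"grip":0},{"dx":-27,"dy":189,"dz":-110,"spin":0,"grip":0}]}}

```text
clock: 3.42
tool_pos: [0.5044, -0.0203, 0.2594]
tcp_rot: [-2.208, -2.234, -0.007]
ft_force: [0.8, 0.6, -0.1]
finger_gap: 0.0928
```

Request:
{"api": "servo_tool", "payload": {"moves": [{"dx":0,"dy":0,"dz":-40,"spin":0,"grip":0},{"dx":0,"dy":0,"dz":-60,"spin":0,"grip":0},{"dx":0,"dy":0,"dz":-60,"spin":0,"grip":0}]}}

```text
clock: 3.8
tool_pos: [0.5027, -0.0243, 0.1985]
tcp_rot: [-2.214, -2.224, 0.003]
ft_force: [-0.4, -0.3, 0.9]
finger_gap: 0.0929
```

Run:
```python
from h import *
snap('wrist','w4'); s=ctrl.state(); print(s['clock'],s['tool_pos'])
snap('side','s4')
a=cv2.imread('pics/w4.png'); b=cv2.imread('pics/s4.png')[190:310,250:400]
b=cv2.resize(b,(400,320),interpolation=2)
cv2.imwrite('pics/c4.png',np.hstack([cv2.resize(a,(400,320)),b]))
```

```text
3.85 [ 0.503779   -0.0249193   0.19977426]
```

View pics/c4.png

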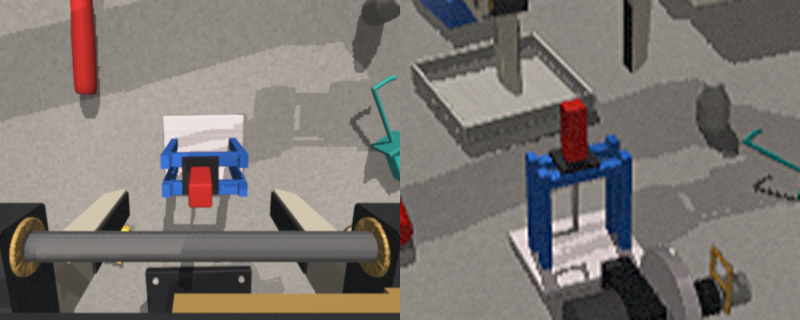

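The wrist crop shows the handle centred between the fingers (200 of 130 to 270). Quick check that the side picture's finger pixels agree with the reported pose.

Run:
```python
from h import *
z=load('s4')
for p in [(.504-.05,-.025,.178),(.504+.05,-.025,.178),(.504,-.027,.155)]:
    q=proj(z,p); print(q, (q-[250,190])*[400/150,320/120])
z=load('w4');P=cloud(z);im=z['im'].astype(int)
m=(im[...,0]>100)&(im[...,1]<70)&(im[...,2]<70)&(P[...,2]>.148);m[:,:250]=0;m[:,400:]=0;print(P[m].min(0),P[m].max(0))
```

```text
[292.78976195 223.78436976] [114.10603186  90.09165269]
[336.5409006  215.22341707] [230.77573492  67.26244552]
[315.36553066 229.05170925] [174.30808177 104.13789133]
[ 0.49494323 -0.03631104  0.1480872 ] [ 0.51285463 -0.01834931  0.15672001]
```

Both agree, so I'll descend and grip.

Request:
{"api": "servo_tool", "payload": {"moves": [{"dx":0,"dy":-1,"dz":-35,"spin":0,"grip":0},{"dx":0,"dy":-1,"dz":-63,"spin":0,"grip":0},{"dx":0,"dy":-1,"dz":-63,"spin":0,"grip":0},{"dx":0,"dy":-1,"dz":-63,"spin":0,"grip":0}]}}

```text
clock: 4.4
tool_pos: [0.5053, -0.0277, 0.1383]
tcp_rot: [2.218, 2.221, 0.004]
ft_force: [0.5, -0.2, 0.6]
finger_gap: 0.093
```

Request:
{"api": "servo_tool", "payload": {"moves": [{"dx":0,"dy":0,"dz":0,"spin":0,"grip":0.5},{"dx":0,"dy":0,"dz":0,"spin":0,"grip":1},{"dx":0,"dy":0,"dz":0,"spin":0,"grip":1},{"dx":0,"dy":0,"dz":0,"spin":0,"grip":1},{"dx":0,"dy":0,"dz":0,"spin":0,"grip":1}]}}

```text
clock: 5.03
tool_pos: [0.504, -0.0277, 0.1367]
tcp_rot: [-2.22, -2.223, 0.0]
ft_force: [-0.3, -0.4, -0.4]
finger_gap: 0.0474
```

Run:
```python
from h import *
s=ctrl.state(); print(s)
```

```text
{'clock': 5.025, 'qpos': array([-0.25103004,  0.55965741,  0.39138872,  1.96785262, -0.3297962 ,
        0.67578166,  0.34743822]), 'qd': array([-2.79799114e-04,  1.93375921e-04, -9.16687907e-05, -7.57952940e-04,
       -9.95288130e-04, -4.57263790e-04,  1.26988260e-03]), 'tau': array([-5.43454618e-03, -3.63930631e+01,  3.76804143e+00, -1.09946957e+01,
       -3.61237291e-02,  4.22935886e-02, -2.33431474e-04]), 'tool_pos': array([ 0.50402807, -0.02768509,  0.13671232]), 'tcp_rot': array([-2.22020549e+00, -2.22253656e+00,  2.93864777e-05]), 'ft_force': array([-0.31516841, -0.40276528, -0.36028916]), 'moment': array([-0.0720836 ,  0.08275867,  0.00573463]), 'finger_gap': 0.04740217226661215}
```

Request:
{"api": "servo_tool", "payload": {"moves": [{"dx":0,"dy":0,"dz":0,"spin":0,"grip":1},{"dx":0,"dy":0,"dz":0,"spin":0,"grip":1},{"dx":0,"dy":0,"dz":0,"spin":0,"grip":1},{"dx":0,"dy":0,"dz":0,"spin":0,"grip":1},{"dx":0,"dy":0,"dz":0,"spin":0,"grip":1}]}}

```text
clock: 5.65
tool_pos: [0.5039, -0.0277, 0.1367]
tcp_rot: [-2.22, -2.222, 0.0]
ft_force: [-0.3, 1.0, 0.2]
finger_gap: 0.0177
```

Gripped at 17.7 mm on the 18 mm handle. Lifting straight up.

Request:
{"api": "servo_tool", "payload": {"moves": [{"dx":0,"dy":0,"dz":25,"spin":0,"grip":1},{"dx":0,"dy":0,"dz":60,"spin":0,"grip":1},{"dx":0,"dy":0,"dz":100,"spin":0,"grip":1},{"dx":0,"dy":0,"dz":130,"spin":0,"grip":1},{"dx":0,"dy":0,"dz":130,"spin":0,"grip":1}]}}

```text
clock: 6.28
tool_pos: [0.5053, -0.028, 0.2686]
tcp_rot: [2.218, 2.22, 0.006]
ft_force: [1.2, 0.7, -1.8]
finger_gap: 0.0174
```

Run:
```python
from h import *
s=ctrl.state(); print(s['clock'],s['tool_pos'],s['ft_force'])
snap('side','s5');snap('scene','c5')
p=s['tool_pos'];h=p-[0,0,.006]
out=[]
for t in ['s5','c5']:
    z=load(t);q=proj(z,h-[0,0,.05]).astype(int);print(t,q,proj(z,h),proj(z,h-[0,0,.1]),proj(z,h-[0.026,0,.1]))
    c=cv2.resize(z['im'][q[1]-50:q[1]+50,q[0]-50:q[0]+50,::-1],(400,400),interpolation=2);out.append(c)
cv2.imwrite('pics/c5x.png',np.hstack(out))
```

```text
6.275 [ 0.50527926 -0.02798119  0.26857177] [ 1.15221412  0.67593398 -1.7613742 ]
s5 [315 205] [315.51271337 184.76114604] [316.03878202 226.16516347] [304.65852543 228.43420462]
c5 [306 206] [306.00747756 190.93899381] [307.05625453 221.77893749] [303.6023991  215.77294373]
```

View pics/c5x.png

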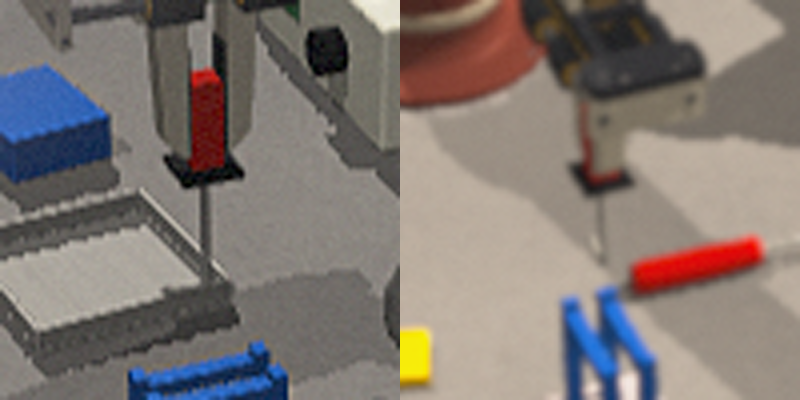

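The shank comes straight down to (316,227) in the side view, and the toe points towards -x as predicted. Carrying it to the shaft's free-end side.

Request:
{"api": "servo_tool", "payload": {"moves": [{"dx":25,"dy":-40,"dz":0,"spin":0.01,"grip":1},{"dx":50,"dy":-85,"dz":0,"spin":0.02,"grip":1},{"dx":70,"dy":-130,"dz":0,"spin":0.035,"grip":1},{"dx":78,"dy":-175,"dz":0,"spin":0.035,"grip":1},{"dx":78,"dy":-204,"dz":0,"spin":0.035,"grip":1}]}}

```text
clock: 7.0
tool_pos: [0.5811, -0.2341, 0.2638]
tcp_rot: [-2.182, -2.256, 0.005]
ft_force: [-0.4, 1.0, -1.3]
finger_gap: 0.0176
```

Request:
{"api": "servo_tool", "payload": {"moves": [{"dx":0,"dy":0,"dz":-20,"spin":0,"grip":1},{"dx":0,"dy":0,"dz":-40,"spin":0,"grip":1},{"dx":0,"dy":0,"dz":-40,"spin":0,"grip":1},{"dx":0,"dy":0,"dz":-40,"spin":0,"grip":1}]}}

```text
clock: 7.5
tool_pos: [0.5819, -0.2316, 0.2262]
tcp_rot: [-2.18, -2.26, 0.001]
ft_force: [-0.1, 0.3, -0.7]
finger_gap: 0.0179
```

```bash
cat > look.py <<'E'
import sys
from h import *
def look(tag,cx=None,half=50,dx=0):
    s=ctrl.state(); print(s['clock'],s['tool_pos'],R.from_rotvec(s['tcp_rot']).as_matrix()[:,1].round(3),s['ft_force'].round(2))
    out=[]
    for n in ['side','scene']:
        snap(n,n+tag); z=load(n+tag); c=np.array(cx) if cx is not None else s['tool_pos']-[0,0,.09]
        q=proj(z,c).astype(int); print(n,'crop origin',q-half,'scale',400/(2*half))
        out.append(cv2.resize(z['im'][q[1]-half:q[1]+half,q[0]-half:q[0]+half,::-1],(400,400),interpolation=2))
    cv2.imwrite(f'pics/L{tag}.png',np.hstack(out))
E
python3 - <<'E'
from look import *
look('6',[.555,-.232,.125],32)
E
```

```text
7.5 [ 0.58193391 -0.23162402  0.22623489] [ 0.999  0.036 -0.001] [-0.05  0.26 -0.67]
side crop origin [344 256] scale 6.25
scene crop origin [205 233] scale 6.25
```

View pics/L6.png

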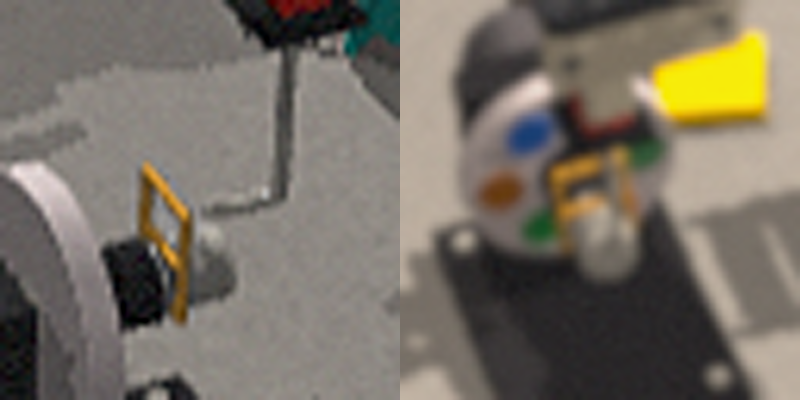

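The toe is level with the eye and points at it. In the side crop it runs from (278,197) to (205,212), with the eye near (167,215). I'll check the prediction against both views.

Run:
```python
from h import *
t=np.array([.5819,-.2316,.2262]); ax=np.array([t[0],t[1]+.001,t[2]-.1067]); d=np.array([-.999,-.036,0])
for n,o,off in [('side6',(344,256),0),('scene6',(205,233),400)]:
    z=load(n)
    f=lambda p:((proj(z,p)-o)*6.25+[off,0]).round(0)
    print(n,'shank bottom',f(ax),'end',f(ax+d*.026),'shank 40up',f(ax+[0,0,.04]),'eye',f([.5427,-.232,.1215]),'eye corners',[f([.5427,-.232+a,.1215+b]) for a in(-.0155,.0155) for b in (.0125,-.0125)])
P=cloud(load('side6'))
o=(344,256)
for u in range(286,275,-2):
  for v in range(80,200,40): 
    p=P[int(o[1]+v/6.25),int(o[0]+u/6.25)]; print(u,v,p.round(4),end=' ')
  print()
for u,v in [(270,200),(255,204),(240,206),(225,209),(212,211)]: print(P[int(round(o[1]+v/6.25)),int(round(o[0]+u/6.25))].round(4))
```

```text
side6 shank bottom [277. 195.] end [204. 215.] shank 40up [284.  92.] eye [166. 220.] eye corners [array([189., 216.]), array([185., 281.]), array([147., 160.]), array([144., 224.])]
scene6 shank bottom [624. 256.] end [604. 214.] shank 40up [614. 183.] eye [593. 189.] eye corners [array([552., 176.]), array([559., 221.]), array([628., 156.]), array([634., 201.])]
286 80 [ 0.5815 -0.2288  0.1647] 286 120 [ 0.5812 -0.2311  0.1497] 286 160 [ 0.5817 -0.2318  0.1356] 
284 80 [ 0.5815 -0.2288  0.1647] 284 120 [ 0.5812 -0.2311  0.1497] 284 160 [ 0.5817 -0.2318  0.1356] 
282 80 [ 0.5815 -0.2288  0.1647] 282 120 [ 0.5812 -0.2311  0.1497] 282 160 [ 0.5817 -0.2318  0.1356] 
280 80 [ 6.91e-01 -1.97e-02 -3.00e-04] 280 120 [ 0.5813 -0.2269  0.1469] 280 160 [ 0.5783 -0.2341  0.1381] 
278 80 [ 6.91e-01 -1.97e-02 -3.00e-04] 278 120 [ 0.5813 -0.2269  0.1469] 278 160 [ 0.5783 -0.2341  0.1381] 
276 80 [ 6.91e-01 -1.97e-02 -3.00e-04] 276 120 [ 0.5813 -0.2269  0.1469] 276 160 [ 0.5783 -0.2341  0.1381] 
[ 0.5783 -0.2319  0.1195]
[ 0.6462 -0.0957  0.0024]
[ 0.5675 -0.2318  0.12  ]
[ 0.5622 -0.2336  0.1227]
[ 0.6303 -0.0922  0.0014]
```

Predicted and seen positions agree within 1 mm. Inserting 27 mm along the shaft.

Request:
{"api": "servo_tool", "payload": {"moves": [{"dx":-7,"dy":0,"dz":0,"spin":0,"grip":1},{"dx":-14,"dy":-0.5,"dz":0,"spin":0,"grip":1},{"dx":-21,"dy":-1,"dz":0,"spin":0,"grip":1},{"dx":-27,"dy":-1,"dz":0,"spin":0,"grip":1},{"dx":-27,"dy":-1,"dz":0,"spin":0,"grip":1}]}}

```text
clock: 8.22
tool_pos: [0.5545, -0.2329, 0.2269]
tcp_rot: [-2.182, -2.26, -0.0]
ft_force: [0.1, -0.5, -1.0]
finger_gap: 0.0183
```

Run:
```python
from look import *
look('7',[.545,-.232,.125],32)
```

```text
8.225 [ 0.5544745  -0.23287076  0.22691952] [ 0.999  0.035 -0.   ] [ 0.06 -0.53 -0.99]
side crop origin [339 257] scale 6.25
scene crop origin [203 230] scale 6.25
```

View pics/L7.png

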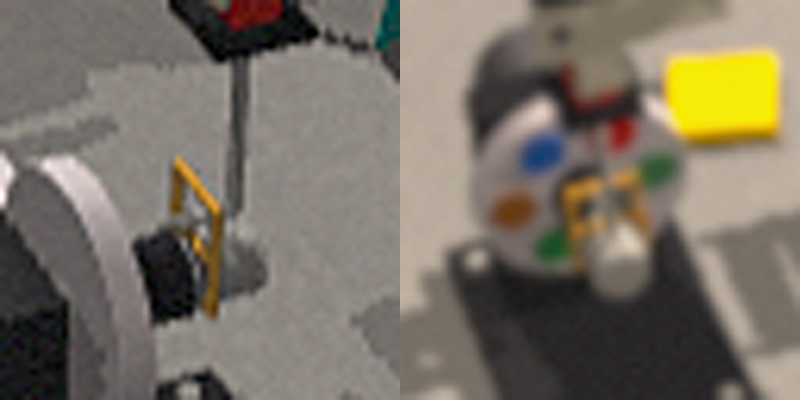

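The toe now passes through the eye (side crop about (195,215) to (235,215)) and no contact force shows. Prying slowly upwards.

Request:
{"api": "servo_tool", "payload": {"moves": [{"dx":0,"dy":0,"dz":4,"spin":0,"grip":1},{"dx":0,"dy":0,"dz":7,"spin":0,"grip":1},{"dx":0,"dy":0,"dz":10,"spin":0,"grip":1},{"dx":0,"dy":0,"dz":13,"spin":0,"grip":1},{"dx":0,"dy":0,"dz":16,"spin":0,"grip":1}]}}

```text
clock: 8.95
tool_pos: [0.5538, -0.2318, 0.2406]
tcp_rot: [-2.178, -2.258, 0.003]
ft_force: [-0.0, -0.2, -13.7]
finger_gap: 0.018
```

Request:
{"api": "servo_tool", "payload": {"moves": [{"dx":0,"dy":0,"dz":3,"spin":0,"grip":1},{"dx":0,"dy":0,"dz":6,"spin":0,"grip":1},{"dx":0,"dy":0,"dz":10,"spin":0,"grip":1},{"dx":0,"dy":0,"dz":14,"spin":0,"grip":1},{"dx":0,"dy":0,"dz":18,"spin":0,"grip":1}]}}

```text
clock: 9.57
tool_pos: [0.5554, -0.233, 0.2618]
tcp_rot: [2.18, 2.26, 0.001]
ft_force: [-0.0, -0.4, -1.0]
finger_gap: 0.0179
```

Run:
```python
from look import *
look('8',[.545,-.232,.145],40)
```

```text
9.575 [ 0.55537237 -0.23296662  0.26184779] [0.999 0.036 0.002] [-0.05 -0.42 -1.01]
side crop origin [332 241] scale 5.0
scene crop origin [195 216] scale 5.0
```

View pics/L8.png

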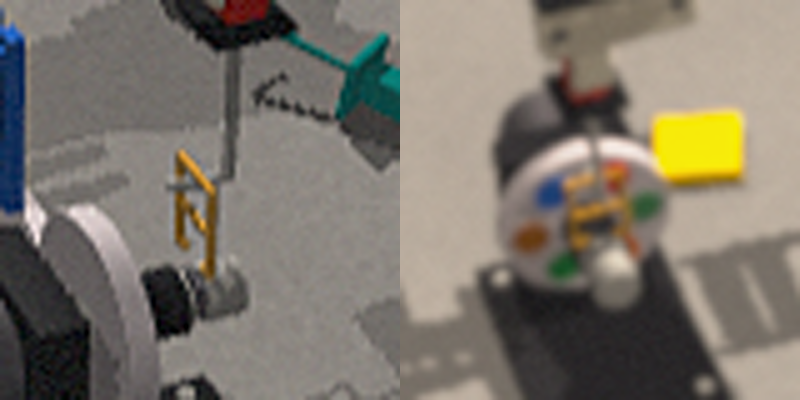

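The ring came out with a peak of about 13 N. It hangs upright on the toe at (195,185) in the side crop. Raising further.

Request:
{"api": "servo_tool", "payload": {"moves": [{"dx":0,"dy":0,"dz":5,"spin":0,"grip":1},{"dx":0,"dy":0,"dz":12,"spin":0,"grip":1},{"dx":0,"dy":0,"dz":20,"spin":0,"grip":1},{"dx":0,"dy":0,"dz":26,"spin":0,"grip":1},{"dx":0,"dy":0,"dz":28,"spin":0,"grip":1}]}}

```text
clock: 10.3
tool_pos: [0.5552, -0.2328, 0.2894]
tcp_rot: [2.18, 2.26, 0.0]
ft_force: [0.1, 0.4, -1.8]
finger_gap: 0.0177
```

Request:
{"api": "servo_tool", "payload": {"moves": [{"dx":0,"dy":0,"dz":0,"spin":0,"grip":1},{"dx":0,"dy":0,"dz":0,"spin":0,"grip":1},{"dx":2,"dy":3,"dz":2,"spin":0,"grip":1},{"dx":6,"dy":9,"dz":6,"spin":0,"grip":1},{"dx":10,"dy":20,"dz":8,"spin":0,"grip":1}]}}

```text
clock: 10.92
tool_pos: [0.5655, -0.2123, 0.2971]
tcp_rot: [2.181, 2.26, 0.0]
ft_force: [0.3, 0.3, -1.6]
finger_gap: 0.0178
```

Run:
```python
from look import *
look('9')
```

```text
10.925 [ 0.56550838 -0.21234485  0.29711034] [0.999 0.036 0.001] [ 0.35  0.35 -1.63]
side crop origin [328 196] scale 4.0
scene crop origin [192 191] scale 4.0
```

View pics/L9.png

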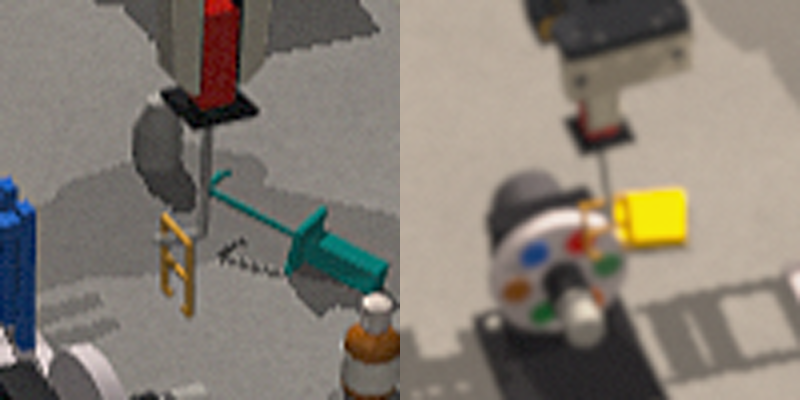

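Ring is still hooked and hanging clear. Carrying it to the tray with gentle acceleration.

Request:
{"api": "servo_tool", "payload": {"moves": [{"dx":0,"dy":14,"dz":2,"spin":0,"grip":1},{"dx":0,"dy":32,"dz":3,"spin":0,"grip":1},{"dx":0,"dy":54,"dz":3,"spin":0,"grip":1},{"dx":0,"dy":79,"dz":3,"spin":0,"grip":1},{"dx":0,"dy":105,"dz":3,"spin":0,"grip":1}]}}

```text
clock: 11.65
tool_pos: [0.5649, -0.1055, 0.2998]
tcp_rot: [-2.18, -2.262, -0.001]
ft_force: [-0.5, 0.3, -1.4]
finger_gap: 0.0176
```

Request:
{"api": "servo_tool", "payload": {"moves": [{"dx":0,"dy":26,"dz":0,"spin":0,"grip":1},{"dx":0,"dy":52,"dz":0,"spin":0,"grip":1},{"dx":0,"dy":78,"dz":0,"spin":0,"grip":1},{"dx":0,"dy":104,"dz":0,"spin":0,"grip":1},{"dx":0,"dy":130,"dz":0,"spin":0,"grip":1}]}}

```text
clock: 12.28
tool_pos: [0.5645, 0.0246, 0.2998]
tcp_rot: [-2.179, -2.262, -0.001]
ft_force: [0.9, 0.2, -1.2]
finger_gap: 0.0176
```

Request:
{"api": "servo_tool", "payload": {"moves": [{"dx":0,"dy":26,"dz":0,"spin":0,"grip":1},{"dx":0,"dy":52,"dz":0,"spin":0,"grip":1},{"dx":-2,"dy":78,"dz":0,"spin":0,"grip":1},{"dx":-5,"dy":104,"dz":0,"spin":0,"grip":1},{"dx":-9,"dy":130,"dz":0,"spin":0,"grip":1}]}}

```text
clock: 12.9
tool_pos: [0.5551, 0.1544, 0.2998]
tcp_rot: [-2.179, -2.262, -0.0]
ft_force: [0.5, 0.3, -0.9]
finger_gap: 0.0178
```

Request:
{"api": "servo_tool", "payload": {"moves": [{"dx":-4,"dy":26,"dz":0,"spin":0,"grip":1},{"dx":-7,"dy":50,"dz":0,"spin":0,"grip":1},{"dx":-9,"dy":70,"dz":0,"spin":0,"grip":1},{"dx":-11,"dy":86,"dz":0,"spin":0,"grip":1},{"dx":-11,"dy":96,"dz":0,"spin":0,"grip":1}]}}

```text
clock: 13.52
tool_pos: [0.5447, 0.2494, 0.2996]
tcp_rot: [-2.18, -2.262, 0.0]
ft_force: [0.7, -0.2, -1.6]
finger_gap: 0.0182
```

Run:
```python
from look import *
look('10')
```

```text
13.525 [0.54471512 0.24939174 0.29964048] [ 0.999  0.037 -0.   ] [ 0.66 -0.16 -1.63]
side crop origin [242 103] scale 4.0
scene crop origin [361 141] scale 4.0
```

View pics/L10.png

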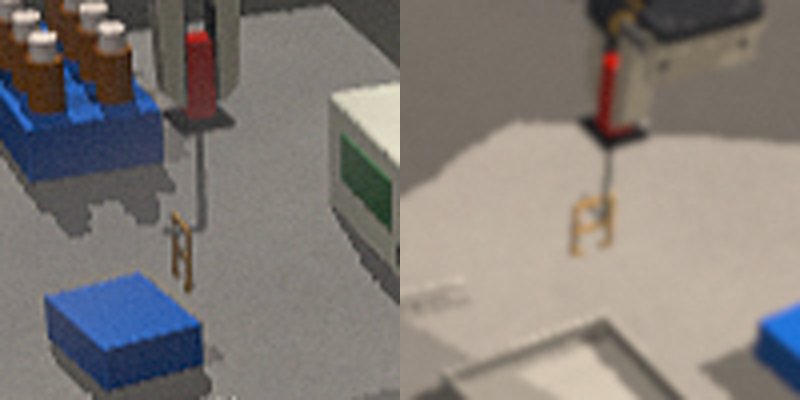

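Ring is still hooked, upright above the tray. Lowering.

Request:
{"api": "servo_tool", "payload": {"moves": [{"dx":0,"dy":0,"dz":-10,"spin":0,"grip":1},{"dx":0,"dy":0,"dz":-28,"spin":0,"grip":1},{"dx":0,"dy":0,"dz":-52,"spin":0,"grip":1},{"dx":0,"dy":0,"dz":-76,"spin":0,"grip":1},{"dx":0,"dy":0,"dz":-98,"spin":0,"grip":1}]}}

```text
clock: 14.25
tool_pos: [0.545, 0.2467, 0.2003]
tcp_rot: [2.183, 2.259, -0.002]
ft_force: [0.2, 0.7, -2.0]
finger_gap: 0.0179
```

Request:
{"api": "servo_tool", "payload": {"moves": [{"dx":0,"dy":0,"dz":-18,"spin":0,"grip":1},{"dx":0,"dy":0,"dz":-32,"spin":0,"grip":1},{"dx":0,"dy":0,"dz":-42,"spin":0,"grip":1},{"dx":0,"dy":0,"dz":-46,"spin":0,"grip":1},{"dx":0,"dy":0,"dz":-46,"spin":0,"grip":1}]}}

```text
clock: 14.88
tool_pos: [0.5452, 0.2483, 0.1558]
tcp_rot: [2.181, 2.261, 0.0]
ft_force: [0.9, -1.1, -0.5]
finger_gap: 0.0179
```

Run:
```python
from look import *
look('11',half=40)
```

```text
14.875 [0.5452091  0.2482909  0.15580463] [0.999 0.036 0.   ] [ 0.88 -1.06 -0.49]
side crop origin [254 164] scale 5.0
scene crop origin [367 192] scale 5.0
```

View pics/L11.png

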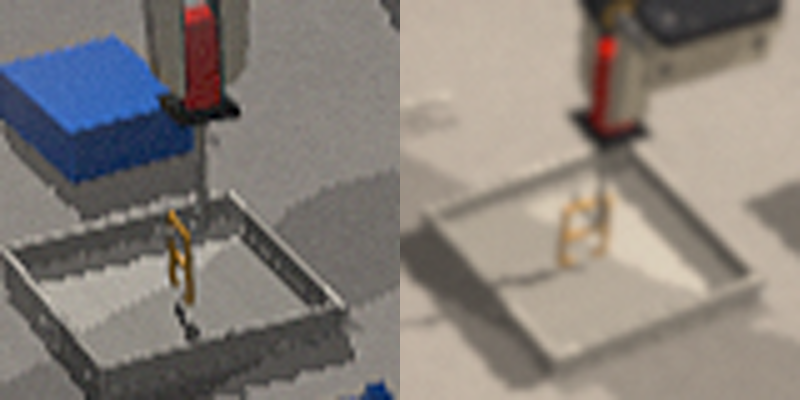

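The ring is about 8 mm above the tray floor. Setting it down slowly, then down a little more so the toe frees from the bar.

Request:
{"api": "servo_tool", "payload": {"moves": [{"dx":0,"dy":0,"dz":-3,"spin":0,"grip":1},{"dx":0,"dy":0,"dz":-6,"spin":0,"grip":1},{"dx":0,"dy":0,"dz":-9,"spin":0,"grip":1},{"dx":0,"dy":0,"dz":-11,"spin":0,"grip":1},{"dx":0,"dy":0,"dz":-13,"spin":0,"grip":1}]}}

```text
clock: 15.6
tool_pos: [0.5451, 0.2483, 0.1426]
tcp_rot: [-2.181, -2.261, -0.0]
ft_force: [-0.7, -0.1, -1.1]
finger_gap: 0.0178
```

Run:
```python
from look import *
look('12',half=32)
```

```text
15.6 [0.545081   0.2483007  0.14256805] [ 0.999  0.036 -0.   ] [-0.67 -0.07 -1.13]
side crop origin [262 176] scale 6.25
scene crop origin [374 204] scale 6.25
```

View pics/L12.png

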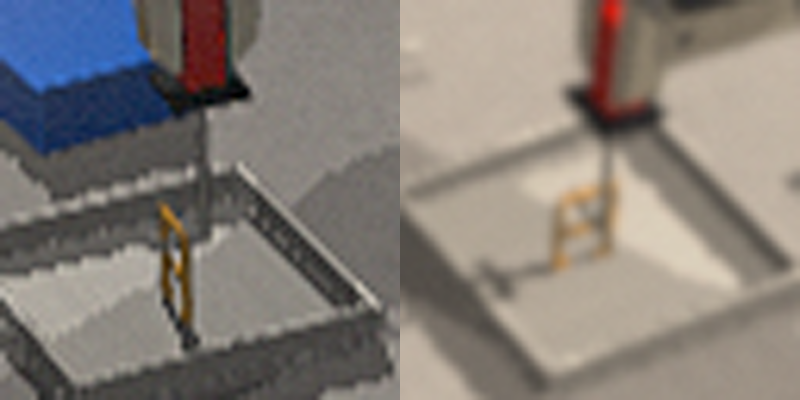

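Run:
```python
from look import *
for n in ['side12','scene12']:
    z=load(n); im=z['im'].astype(int);P=cloud(z)
    m=(im[...,0]>im[...,2]+45)&(im[...,0]-im[...,1]<90)&(abs(P[...,0]-.53)<.05)&(abs(P[...,1]-.25)<.05)&(P[...,2]<.06)
    p=P[m]; p=p[np.argsort(p[:,2])]; print(n,len(p)); k=max(1,len(p)//6)
    for i in range(0,len(p),k): print(p[i:i+k].mean(0).round(4))
z=load('scene12');ax=np.array([.5451,.2493,.0359])
for n,o,off in [('side12',(262,176),0),('scene12',(374,204),400)]:
    z=load(n); f=lambda p:((proj(z,p)-o)*6.25+[off,0]).round(0)
    print(n,[f(ax+d) for d in ([0,0,0],[-.012,0,0],[-.018,0,0],[-.026,0,.002])])
```

```text
side12 34
[0.5314 0.2524 0.0082]
[0.5293 0.2437 0.0153]
[0.5299 0.2462 0.0237]
[0.5303 0.2416 0.0316]
[0.5306 0.2448 0.0402]
[0.5308 0.248  0.0469]
[0.53   0.2422 0.0499]
scene12 77
[0.4991 0.2636 0.0043]
[0.5096 0.2628 0.007 ]
[0.5205 0.2486 0.0104]
[0.5294 0.2426 0.0252]
[0.5301 0.2477 0.0373]
[0.5291 0.244  0.0471]
[0.5378 0.2439 0.0551]
side12 [array([203., 236.]), array([176., 241.]), array([163., 244.]), array([145., 243.])]
scene12 [array([604., 231.]), array([591., 214.]), array([585., 206.]), array([578., 191.])]
```

The ring stands upright on the floor at x 0.530 with its top at about 0.048. The toe sits mid-eye with roughly 3 mm clear above the tip. Withdrawing along +x.

Request:
{"api": "servo_tool", "payload": {"moves": [{"dx":0,"dy":0,"dz":-1,"spin":0,"grip":1},{"dx":6,"dy":0,"dz":-1,"spin":0,"grip":1},{"dx":14,"dy":0.5,"dz":-1,"spin":0,"grip":1},{"dx":24,"dy":1,"dz":-1,"spin":0,"grip":1},{"dx":36,"dy":1,"dz":-1,"spin":0,"grip":1}]}}

```text
clock: 16.32
tool_pos: [0.582, 0.2494, 0.1417]
tcp_rot: [2.181, 2.261, 0.0]
ft_force: [0.1, 0.7, -1.3]
finger_gap: 0.0178
```

Run:
```python
from look import *
look('13',cx=[.55,.248,.05],half=40)
```

```text
16.325 [0.58197716 0.24936785 0.14171275] [0.999 0.036 0.   ] [ 0.1   0.66 -1.28]
side crop origin [256 169] scale 5.0
scene crop origin [367 198] scale 5.0
```

View pics/L13.png

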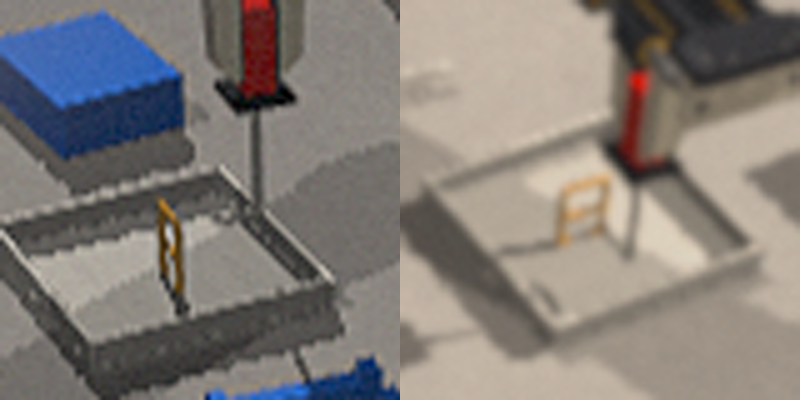

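The ring stands free in the tray at (582,212) in the scene crop and the toe is well clear of it. Going up and back to the stand.

Request:
{"api": "servo_tool", "payload": {"moves": [{"dx":5,"dy":0,"dz":20,"spin":0,"grip":1},{"dx":5,"dy":0,"dz":60,"spin":0,"grip":1},{"dx":5,"dy":0,"dz":105,"spin":0,"grip":1},{"dx":0,"dy":-20,"dz":135,"spin":0,"grip":1},{"dx":-10,"dy":-60,"dz":140,"spin":0,"grip":1}]}}

```text
clock: 17.05
tool_pos: [0.572, 0.1909, 0.2841]
tcp_rot: [2.175, 2.264, 0.008]
ft_force: [0.3, -0.3, -1.5]
finger_gap: 0.0175
```

Request:
{"api": "servo_tool", "payload": {"moves": [{"dx":-15,"dy":-50,"dz":0,"spin":-0.01,"grip":1},{"dx":-30,"dy":-100,"dz":0,"spin":-0.02,"grip":1},{"dx":-48,"dy":-150,"dz":0,"spin":-0.035,"grip":1},{"dx":-60,"dy":-195,"dz":0,"spin":-0.035,"grip":1},{"dx":-67,"dy":-217,"dz":0,"spin":-0.035,"grip":1}]}}

```text
clock: 17.68
tool_pos: [0.5027, -0.0311, 0.2822]
tcp_rot: [2.225, 2.217, -0.001]
ft_force: [-0.2, 1.9, -1.7]
finger_gap: 0.0177
```

Request:
{"api": "servo_tool", "payload": {"moves": [{"dx":0,"dy":0,"dz":-15,"spin":0,"grip":1},{"dx":0,"dy":0,"dz":-15,"spin":0,"grip":1}]}}

```text
clock: 17.92
tool_pos: [0.5033, -0.0257, 0.265]
tcp_rot: [-2.215, -2.222, 0.003]
ft_force: [0.5, 0.2, -0.7]
finger_gap: 0.0179
```

Run:
```python
from look import *
look('14',half=50)
h=ctrl.state()['tool_pos']-[0,0,.0067]
for n in ['side14','scene14']:
    z=load(n);print(n,[proj(z,h+d).round(1) for d in ([0,.001,-.1],[0,.001,-.04],[-.026,0.001,-.1])])
```

```text
17.925 [ 0.50328175 -0.02574869  0.26497631] [ 1.     0.003 -0.004] [ 0.52  0.18 -0.68]
side crop origin [264 170] scale 4.0
scene crop origin [257 167] scale 4.0
side14 [array([315.1, 226.8]), array([314.8, 202.5]), array([303.7, 229.1])]
scene14 [array([308.1, 222.2]), array([307.5, 204.1]), array([304.7, 216.2])]
```

View pics/L14.png

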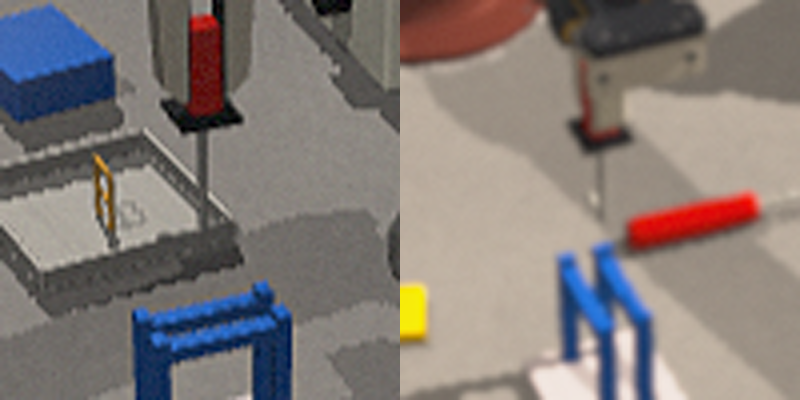

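The shank bottom is at (314.8,227) in the side view against a predicted (315.1,226.8), so the pick has not shifted in the grip. Lowering to just above the rails and settling.

Request:
{"api": "servo_tool", "payload": {"moves": [{"dx":0,"dy":0,"dz":-20,"spin":0,"grip":1},{"dx":0,"dy":0,"dz":-36,"spin":0,"grip":1},{"dx":0,"dy":0,"dz":-36,"spin":0,"grip":1},{"dx":0,"dy":0,"dz":-36,"spin":0,"grip":1}]}}

```text
clock: 18.52
tool_pos: [0.5048, -0.0271, 0.2312]
tcp_rot: [2.218, 2.223, 0.001]
ft_force: [0.4, 0.0, -0.8]
finger_gap: 0.018
```

Run:
```python
from look import *
look('15',cx=[.505,-.027,.115],half=32)
h=ctrl.state()['tool_pos']-[0,0,.0067]
for n,o,off in [('side15',None,0),('scene15',None,400)]:
    z=load(n);o=proj(z,[.505,-.027,.115]).astype(int)-32;print(n,[((proj(z,h+d)-o)*6.25+[off,0]).round(0) for d in ([0,.001,-.1],[0,.001,-.04],[-.026,0.001,-.1])])
```

```text
18.525 [ 0.50475481 -0.02711772  0.23124696] [1.    0.002 0.001] [ 0.44  0.01 -0.84]
side crop origin [284 212] scale 6.25
scene crop origin [275 203] scale 6.25
side15 [array([198., 179.]), array([196.,  31.]), array([128., 193.])]
scene15 [array([606., 184.]), array([602.,  74.]), array([584., 147.])]
```

View pics/L15.png

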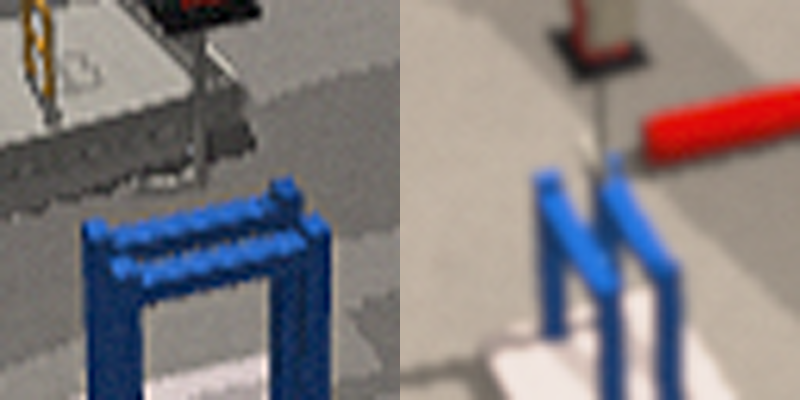

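Aligned: in the scene crop the shank at (603,130) runs between the rails. Lowering into the slot.

Request:
{"api": "servo_tool", "payload": {"moves": [{"dx":0,"dy":0,"dz":-10,"spin":0,"grip":1},{"dx":0,"dy":0,"dz":-22,"spin":0,"grip":1},{"dx":0,"dy":0,"dz":-34,"spin":0,"grip":1},{"dx":0,"dy":0,"dz":-40,"spin":0,"grip":1},{"dx":0,"dy":0,"dz":-40,"spin":0,"grip":1}]}}

```text
clock: 19.25
tool_pos: [0.5037, -0.0277, 0.1901]
tcp_rot: [-2.22, -2.222, 0.002]
ft_force: [-0.0, 0.1, -1.5]
finger_gap: 0.0178
```

Request:
{"api": "servo_tool", "payload": {"moves": [{"dx":0,"dy":0,"dz":-20,"spin":0,"grip":1},{"dx":0,"dy":0,"dz":-38,"spin":0,"grip":1},{"dx":0,"dy":0,"dz":-46,"spin":0,"grip":1},{"dx":0,"dy":0,"dz":-51,"spin":0,"grip":1},{"dx":0,"dy":0,"dz":-51,"spin":0,"grip":1}]}}

```text
clock: 19.88
tool_pos: [0.5042, -0.0278, 0.1399]
tcp_rot: [2.22, 2.222, 0.0]
ft_force: [0.6, -0.2, -0.4]
finger_gap: 0.0179
```

Run:
```python
from look import *
look('16',cx=[.505,-.027,.1],half=32)
```

```text
19.875 [ 0.50424022 -0.02775891  0.13987144] [1.    0.001 0.   ] [ 0.64 -0.21 -0.4 ]
side crop origin [284 218] scale 6.25
scene crop origin [275 207] scale 6.25
```

View pics/L16.png

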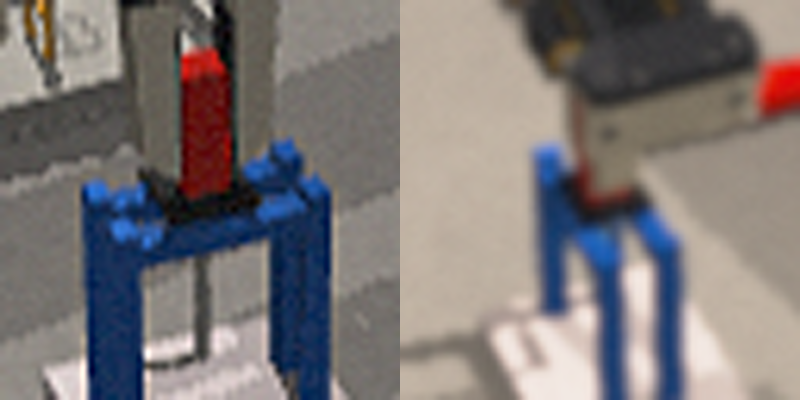

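The pick is in the slot, about 3 mm above seating. I'll lower it the rest of the way, watching the force.

Request:
{"api": "servo_tool", "payload": {"moves": [{"dx":0,"dy":0,"dz":-1.5,"spin":0,"grip":1},{"dx":0,"dy":0,"dz":-3,"spin":0,"grip":1},{"dx":0,"dy":0,"dz":-3.5,"spin":0,"grip":1},{"dx":0,"dy":0,"dz":-3.5,"spin":0,"grip":1}]}}

```text
clock: 20.48
tool_pos: [0.5041, -0.0277, 0.1366]
tcp_rot: [-2.22, -2.223, -0.001]
ft_force: [-0.8, 0.4, 3.7]
finger_gap: 0.018
```

Seated: the force went from -0.4 to +3.7 N. Opening the gripper. A full open leaves the fingers outside the posts, and their tips are 9 mm above the flange.

Request:
{"api": "servo_tool", "payload": {"moves": [{"dx":0,"dy":0,"dz":0,"spin":0,"grip":0.8},{"dx":0,"dy":0,"dz":0,"spin":0,"grip":0.4},{"dx":0,"dy":0,"dz":0,"spin":0,"grip":0},{"dx":0,"dy":0,"dz":0,"spin":0,"grip":0},{"dx":0,"dy":0,"dz":0,"spin":0,"grip":0}]}}

```text
clock: 21.1
tool_pos: [0.504, -0.0277, 0.1362]
tcp_rot: [-2.22, -2.223, 0.0]
ft_force: [-0.4, -0.4, 0.6]
finger_gap: 0.0542
```

Request:
{"api": "servo_tool", "payload": {"moves": [{"dx":0,"dy":0,"dz":0,"spin":0,"grip":0},{"dx":0,"dy":0,"dz":0,"spin":0,"grip":0},{"dx":0,"dy":0,"dz":0,"spin":0,"grip":0},{"dx":0,"dy":0,"dz":0,"spin":0,"grip":0}]}}

```text
clock: 21.6
tool_pos: [0.504, -0.0277, 0.1362]
tcp_rot: [-2.22, -2.223, 0.0]
ft_force: [0.3, -0.6, -0.2]
finger_gap: 0.0913
```

Request:
{"api": "servo_tool", "payload": {"moves": [{"dx":0,"dy":0,"dz":15,"spin":0,"grip":0},{"dx":0,"dy":0,"dz":45,"spin":0,"grip":0},{"dx":0,"dy":0,"dz":85,"spin":0,"grip":0},{"dx":0,"dy":0,"dz":130,"spin":0,"grip":0},{"dx":0,"dy":0,"dz":160,"spin":0,"grip":0}]}}

```text
clock: 22.22
tool_pos: [0.5045, -0.0281, 0.2995]
tcp_rot: [2.219, 2.22, 0.004]
ft_force: [0.8, 0.3, 0.1]
finger_gap: 0.0931
```

Request:
{"api": "servo_tool", "payload": {"moves": [{"dx":0,"dy":10,"dz":20,"spin":0,"grip":0},{"dx":0,"dy":20,"dz":40,"spin":0,"grip":0},{"dx":0,"dy":20,"dz":40,"spin":0,"grip":0},{"dx":0,"dy":20,"dz":40,"spin":0,"grip":0}]}}

```text
clock: 22.72
tool_pos: [0.5035, -0.0082, 0.3359]
tcp_rot: [-2.221, -2.222, 0.001]
ft_force: [0.0, -0.4, 0.1]
finger_gap: 0.0929
```

Run:
```python
from look import *
look('17',cx=[.52,.06,.08],half=75)
snap('wrist','w17');z=load('w17');P=cloud(z);im=z['im'].astype(int)
m=(im[...,0]>100)&(im[...,1]<70)&(im[...,2]<70)&(P[...,2]>.148);t=P[m];print('handle top',len(t),t.min(0),t.max(0),t.mean(0))
for n in ['side','scene']:
    a=load(n+'0');b=load(n+'17')
    z=b;im=z['im'].astype(int);P=cloud(z)
    m=(im[...,0]>im[...,2]+45)&(im[...,0]-im[...,1]<90)&(abs(P[...,0]-.53)<.05)&(abs(P[...,1]-.25)<.05)&(P[...,2]<.06)&(P[...,2]>.006)
    if m.any(): print(n,'ring',np.median(P[m],0),P[m].min(0),P[m].max(0))
```

```text
22.725 [ 0.50345578 -0.00819583  0.3358966 ] [ 1.     0.    -0.001] [ 0.   -0.45  0.13]
side crop origin [234 161] scale 2.6666666666666665
scene crop origin [265 165] scale 2.6666666666666665
handle top 527 [ 0.49682722 -0.03641889  0.14802329] [ 0.51420486 -0.01842791  0.15649334] [ 0.50538248 -0.02676726  0.15417179]
side ring [0.53040531 0.24613255 0.02847763] [0.52761008 0.22887085 0.00647063] [0.53362795 0.26696691 0.05344233]
scene ring [0.52852884 0.25290254 0.02612578] [0.48369788 0.22985517 0.00601754] [0.53600872 0.28571535 0.05458775]
```

View pics/L17.png

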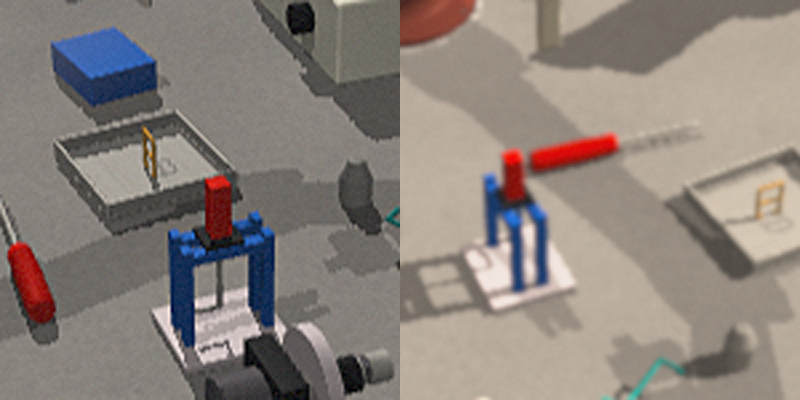

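View pics/side17.png

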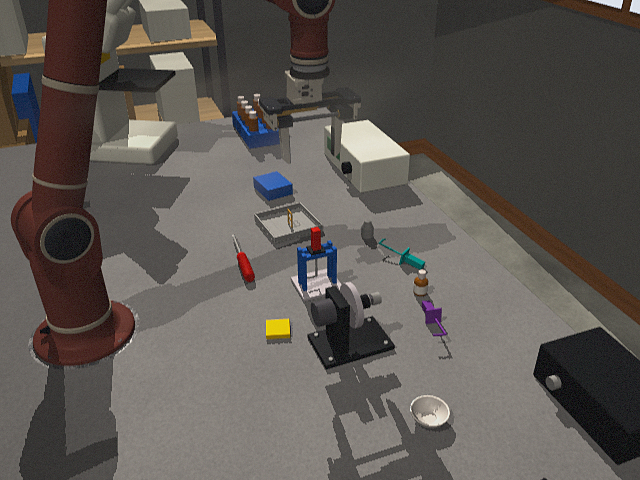

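The pick hangs upright on the stand, the ring stands unhooked in the tray at (290,218), and everything else is where it was. The gripper is clear, so I'm handing in.

```bash
python3 -c "
from bench import ctrl
print(ctrl.sign_off())"
```

```text
the job is handed in; nothing more can be done
None
```

The filter wheel's retaining ring is off and standing unhooked in the parts tray, the pick is back on its stand, and I have handed the job in at about 23 s. I got no verdict back.

- **What I did:** I gripped the red pick by its handle and put its toe through the ring's eye. The ring came out straight up, at about 13 N. I carried it to the tray, lowered it to the floor and drew the toe out, then hung the pick back in the slot and let go.
- **Ring:** it stands upright at about (0.530, 0.247), close to the tray's middle at (0.530, 0.253). Its eye is at about 35 mm, under the 50 mm limit. A few depth readings put its top up to about 6 mm higher than it should be. I took those as depth noise at the wire's edges.
- **Pick:** the handle's top centre is at (0.505, -0.027), within about 3 mm of the stand's middle. Its top is at about 0.155 m, so the handle centre is near 130 mm, and it looks upright.
- **Everything else:** by eye in the side picture, nothing else on the bench has moved; I did not measure this. The gripper is open and clear above the stand.

No check failed.

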